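# Hang the last two courses on the roof-tile sample board

### The arm

A 6-joint arm with a two-finger parallel gripper is mounted at the origin on a cart in front of the work surface, level with it; the furniture and walls round the work are solid. World frame = base frame: x ahead of the robot, y to its left, z up, the work surface at z = 0. Lengths are in mm, angles in degrees, forces in N, time in s.
With the tool pointing down it reaches from about 300 to 850 mm from the base axis. Payload 4.2 kg.
Tool frame: the origin (TCP) lies on the centre line of the jaws, within the pads' length; the fingertips stand 14 mm ahead of it and the grasp point (between the pads) lies 5 mm behind it; z points along the fingers, y is the line along which they close (so a half turn about z gives the same grasp; the last joint's range is limited). The gripper opens to 91 mm and grips with 3 to 60 N. Pads are 32 mm wide; open, the fingers measure 118 mm over their backs; the gripper's body (76 mm by 178 mm) begins 60 mm behind the grasp point.
Start: joints at [-1.146, 18.312, 89.639, -0, 72.044, -1.146], TCP at [575.015, 0, 227.976] pointing down, gripper open.
Joint ranges: [-177.97, 177.97], [-48.28, 115.42], [12.27, 149.76], [-77.06, 257.06], [2.81, 150.46], [-146.56, 146.56]. Speed limits (degrees/s): [147.25, 147.25, 180, 180, 180, 180].

### API

Orientations are given as [roll, pitch, yaw] about the fixed x, y, z axes, in that order (R = Rz(yaw) Ry(pitch) Rx(roll)).
In Python, from workcell import env gives the robot as it stands.
- The arm moves only by the tool arm_command, never from a script. Its argument "motion" is a list of rows, each an object with "offset": the shift along the tool's x, y, z in m, a list of three; "spin": the turn about the tool's z in rad. In form: [{"offset": [tx, ty, tz], "spin": spin}, ...]. A call has 1 to 5 rows; each row shifts and turns the commanded pose from where the row before left it, along the tool's axes as they then stand; what a row does not reach is not made up. A row lasts 1/8 s, in which the tool goes at most 62.5 mm and 10.7 degrees, less where a joint would pass 70% of its speed; a pose out of reach is approached as far as the arm can. A call with a gripper value outside its range is refused whole. "jaw" is the finger opening in m, from 0 to 0.0912, set as the call begins (left out, the last holds). The fingers move at their own pace and stop on an object; "newtons" is the grip in N (left out, the last holds). Time passes only in rows, so rows that do not move let the fingers close. It gives the time, the measured TCP pose, the force, the opening and the grip force at its end, in the units of the state.
- env.state(): the state, without advancing time (a new reading comes with each control period).
- env.grab_frame(name): name is "scene" or "side" or "wrist"; returns (picture, depth): 480x640x3 uint8, blue, green, red; 480x640 float32, mm along the optical axis (not along the pixel's ray), 0 where there is no reading.
- env.camera_model(name): a dict with "fx", "fy", "cx", "cy" (pixels), "eye" and "rotation" of the camera in the world; the wrist camera has in their place "hand_eye" (4x4, takes a point from camera to tool coordinates, whose origin is the TCP and whose axes are the flange's). Camera axes: x right, y down, z forward; pixel columns grow to the right and rows downward; lengths in mm; the calibration is good to about 2 mm. A picture is of the moment at which its call begins: read the wrist's pose just before it. camera_model takes no time and is no camera call.
- env.job_done(): hands the job in; it is judged then, once.
Trained networks look in the newest picture that a camera, given by its name, has taken for a name from the list of things; names that differ only in an ending like _2 or _b are one class to them, and where a whole thing is asked for, a point or a joint stands for the part that bears it (a point fixed in the world has none). Each returns a list of dicts, best first, with "score" (0 to 1); they miss things now and then, are a little off and sometimes report something else, mostly with a low value. They report only what shows in the picture. A call takes as long as a camera call.
- env.boxes_of(camera, target): "bbox" ([left, top, right, bottom] in pixels, round what is visible of it).
- env.pinpoint(camera, target): "location" ([column, row] in pixels: a listed point, or the origin of a listed thing).
The state is a dict: "time_s": time; "qpos": joint angles; "qvel": joint speeds; "effort": joint torques, N m; "ee_pos": TCP position; "ee_rot": TCP orientation; "force": force on the tool from outside, world axes, zero at the start; "torque": the same for the moment, N m; "gripper_width": finger opening in mm; "gripper_force": force on a finger pad.
Only numpy, scipy, OpenCV 4.12 (cv2) and the standard library are available. Lean on these libraries where they do the work, as an engineer would, in place of code of your own. Each camera call takes 0.05 s, during which the arm holds its last target. There are 200 camera calls.

### The job

Finish the roof-tile sample board: hook the long loose tile by its rib on the lower rail so that its tail laps over the fixed tile, then hook the short tile on the upper rail so that its tail laps over the long one. Each tile must be drawn down the slope until its rib is hard up against its rail, lie with its tail on the tile below, and be square and in line with the board. Keep hold of each tile until it is home, never drop it, do not shove the rails out of their setting, and leave the other things on the desk alone.

Things in the scene. Friction and masses are not known exactly. Their poses are not given: they have to be found in the camera images.
- board: Plywood sample stand, fixed on the desk behind the keyboard: foot 160 x 88 mm, and on it a deck 239 x 90 mm that rises at 36 degrees away from the robot (eave nearest the robot, about 75 mm up and 140 mm before the origin; top edge 215 mm up). Origin: centre of the foot's underside; x level, towards the upslope side, z up. Its place and yaw vary.
- fixed_tile: Terracotta tile 85 x 58 x 7 mm fixed at the eave of the board, the first course. Origin: centre of its underside; x up the tile from tail to head, z out of the upper face; its upper face is 7 mm above the origin, and it slopes at about 30.4 degrees.
- rail_low_edge (a point): Lower rail: wooden batten across the deck, 52 mm wide, 14 mm along the slope, 10 mm high off the deck. This point is the middle of its top edge on the UPSLOPE side; x points up the deck's slope (36 degrees), y along the rail, z square off the deck. It is clamped, its setting along the slope varies up to 9 mm each way, and more than 40 N along the slope shifts it.
- rail_high_edge (a point): Upper rail, like the lower one but 15 mm high, about 47 mm farther up the slope (29 to 65 mm), for the short tile; same point and axes. The short tile's tail lies on the long tile's upper face, and it lies 2 to 6 degrees flatter than the deck (30 to 34 from level).
- long_tile: Long loose roof tile, plain terracotta, 120 long x 58 wide x 7 mm thick, about 100 g, for the lower rail. Under its head end, flush with it, runs a hooking rib 7 mm thick, 44 mm wide, 7 mm deep. Origin: centre of the plate's underside; x from tail to head (rib) end, y across, z out of the upper face. It lies on the desk rib down, its head tipped up 3.5 degrees.
- long_hook (a point): Point where the inner (tailward) face of the long tile's rib meets the underside, at mid width, 53 mm from the origin along tile x. Home = this point on rail_low_edge, the rib against the rail's upslope face, underside on the rail's top edge, tail on the fixed tile's upper face; the tile then lies about 31 degrees from level, 4 to 6 flatter than the deck, and the rib clears the deck by 3 mm.
- long_tail (a point): Middle of the lower tail edge of the long tile, 60 mm from the origin along tile -x.
- short_tile: Short loose roof tile, plain terracotta, 95 long x 58 wide x 7 mm thick, about 100 g, for the upper rail. Under its head end, flush with it, runs a hooking rib 7 mm thick, 44 mm wide, 7 mm deep. Origin: centre of the plate's underside; x from tail to head (rib) end, y across, z out of the upper face. It lies on the desk rib down, its head tipped up 4.5 degrees.
- short_hook (a point): The same point on the short tile, 40.5 mm from its origin along tile x. Home = this point on rail_high_edge, the rib against the rail's upslope face, the tail on the long tile's upper face.
- short_tail (a point): Middle of the lower tail edge of the short tile, 47.5 mm from the origin along tile -x.
- phone: Bystander: smartphone 158 x 74 x 10 mm at the left; leave it.
- mug: Bystander: spotted white mug, 91 mm high, at the front left; leave it.
- line_modem: Bystander: grey interface box 106 x 70 x 26 mm, in front of the board; leave it.
- note_pad: Bystander: yellow block of notes 76 x 77 x 14 mm at the right; leave it.

How it is judged:
By the outcome, as a careful person would: the job done as asked, in the order asked, and still so for the second after the job is handed in, with the robot touching nothing.
It also fails if it takes over 54 s, if anything falls off the work surface, if the arm or the gripper's body presses on something with over 40 N, if the wrist force passes 120 N, or if a joint passes its speed limit or range.

## Working session

There is one attempt and no reset: what is moved stays moved. The work goes in short steps, Python scripts to look and compute and a tool call to move; the robot and the scene stay as the last step left them, time stands still between calls to the robot, and variables do not carry over. Pictures are saved under pics/ and viewed, at most 10 in all, crops included, and the job is handed in when it is done.

Besides the shell and the picture viewer there is one more tool, called after "Request:" as name(argument=value, ...), one argument or row to a line, values as JSON. arm_command: Moves the arm, as the interface text tells. Its arguments: {"type":"object","properties":{"motion":{"type":"array"},"jaw":{"type":"number"},"newtons":{"type":"number"}},"required":["motion"]}

```bash
ls; mkdir -p pics
cat > h.py <<'E'
import numpy as np, cv2
from scipy.spatial.transform import Rotation as R
from workcell import env
def cam(name):
    m=env.camera_model(name)
    if 'eye' in m: return m,np.array(m['rotation']),np.array(m['eye'])
    s=env.state(); H=np.array(m['hand_eye']); Rt=R.from_euler('xyz',s['ee_rot'],degrees=True).as_matrix()
    return m,Rt@H[:3,:3],Rt@H[:3,3]+np.array(s['ee_pos'])
def cloud(m,Rm,e,d):
    v,u=np.mgrid[0:480,0:640]
    p=np.dstack([(u-m['cx'])/m['fx']*d,(v-m['cy'])/m['fy']*d,d])
    return p@Rm.T+e
E
python3 - <<'E'
from h import *
print(env.state())
for c in ['scene','side']:
    m,Rm,e=cam(c); print(c,m)
    im,d=env.grab_frame(c); cv2.imwrite(f'pics/{c}0.png',im); P=cloud(m,Rm,e,d); np.save(c+'0.npy',P)
    for t in ['board','fixed_tile','rail_low_edge','rail_high_edge','long_tile','long_hook','long_tail','short_tile','short_hook','short_tail']:
        r=env.pinpoint(c,t)[:2]
        for q in r:
            u,v=map(int,np.round(q['location'])); print(t,round(q['score'],2),u,v,P[v,u].round(1) if 0<=u<640 and 0<=v<480 else '')
E
```

```text
pics
{'time_s': 0.0, 'qpos': array([-1.14649812e+00,  1.83483192e+01,  8.97048426e+01, -9.80847186e-04,
        7.20436079e+01, -1.14784293e+00]), 'qvel': array([ 0.03409765,  0.02324563, -0.0305213 , -0.05745106, -0.05200469,
        0.0911456 ]), 'effort': array([-5.01459035e-04, -4.12465632e+01, -2.31973493e+01,  7.28826877e-02,
        4.58198413e-02, -1.41870069e-04]), 'ee_pos': array([ 5.74527613e+02, -8.64770372e-04,  2.27164153e+02]), 'ee_rot': array([-1.79903231e+02, -1.00614558e-03,  9.00016471e+01]), 'force': array([ 0.11613598, -0.17606714, -0.43796821]), 'torque': array([-0.00181752, -0.00088796, -0.03898546]), 'gripper_force': 0.0, 'gripper_width': 91.14816091065977}
scene {'fx': 601.4867537714399, 'fy': 601.4867537714399, 'cx': 319.85787306437294, 'cy': 243.93246985702092, 'eye': array([-808.30532636, -749.54746609, 1334.20413611]), 'rotation': array([-127.86578462,   -0.70240628,  -64.9890484 ])}Traceback (most recent call last):
  File "<stdin>", line 5, in <module>
  File "h.py", line 12, in cloud
    return p@Rm.T+e
           ~~~~~~^~
ValueError: operands could not be broadcast together with shapes (480,640) (3,)
```

```bash
sed -i "s/return m,np.array(m\['rotation'\])/return m,R.from_euler('xyz',m['rotation'],degrees=True).as_matrix()/" h.py
python3 - <<'E'
from h import *
for c in ['scene','side']:
    m,Rm,e=cam(c); print(c,m['fx'],e)
    im,d=env.grab_frame(c); cv2.imwrite(f'pics/{c}0.png',im); P=cloud(m,Rm,e,d); np.save(c+'0.npy',P)
    for t in ['board','fixed_tile','rail_low_edge','rail_high_edge','long_tile','long_hook','long_tail','short_tile','short_hook','short_tail']:
        r=env.pinpoint(c,t)[:2]
        for q in r:
            u,v=map(int,np.round(q['location'])); print(t,round(q['score'],2),u,v,P[v,u].round(1) if 0<=u<640 and 0<=v<480 else '')
a=cv2.imread('pics/scene0.png'); b=cv2.imread('pics/side0.png')
E
```

```text
scene 601.4867537714399 [-808.30532636 -749.54746609 1334.20413611]
board 0.56 273 243 [635.8  87.6  43.7]
fixed_tile 0.67 258 231 [584.  113.6 122.2]
rail_high_edge 0.4 278 190 [526.1  -1.6 351.8]
long_tile 0.55 296 307 [ 411.9 -115.2   13.4]
long_hook 0.74 309 299 [ 452.3 -141.1   24.2]
long_hook 0.53 274 189 [526.   12.  351.6]
long_tail 0.93 278 316 [358.3 -79.4   6.2]
short_hook 0.89 374 321 [ 455.4 -360.8   19.1]
short_tail 0.76 366 345 [ 364.7 -371.1    5.7]
side 486.7266022809531 [ 158.1264402  1121.53649918  663.40997622]
board 0.87 251 318 [676.9 129.5  12.1]
fixed_tile 0.73 285 284 [578.  124.1 120.3]
rail_low_edge 0.57 250 262 [664.9 130.4 173.3]
rail_low_edge 0.39 362 324 [387.6 105.3  24.3]
rail_high_edge 0.57 233 241 [727.2  91.7 208.3]
long_tile 0.94 373 288 [ 405.3 -115.6   10.5]
long_hook 0.62 358 286 [ 449.4 -114.1   12.3]
long_hook 0.48 387 255 [ 407.9 -358.7   11.3]
long_tail 0.64 385 299 [363.2 -77.5   0.4]
short_tile 0.59 388 256 [ 403.6 -353.    10.5]
short_hook 0.82 373 253 [ 455.  -356.6   14.7]
short_tail 0.61 402 257 [ 3.608e+02 -3.802e+02 -3.000e-01]
```

View pics/scene0.png

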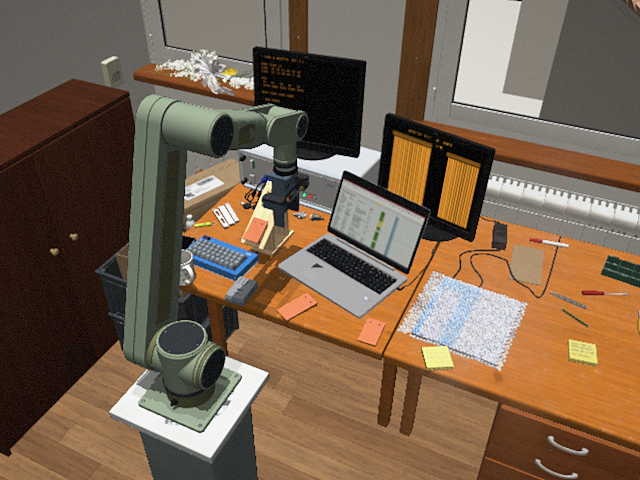

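View pics/side0.png

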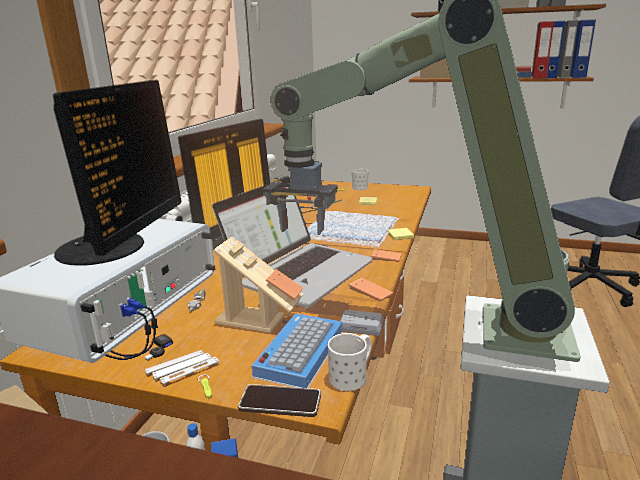

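The arm sits between the two fixed views. The board is near side (255,290). The long tile is at side (370,288), the short one at (388,256), and both lie clear on the desk.

Run:
```python
from h import *
m,Rm,e=cam('wrist'); print(np.array(m['hand_eye']).round(3),m['fx'],e,Rm.round(2))
# orange/terracotta pixels in fixed views
for c in ['scene','side']:
    im=cv2.imread(f'pics/{c}0.png'); P=np.load(c+'0.npy')
    b,g,r=[im[...,i].astype(int) for i in range(3)]
    mask=((r>150)&(r-g>80)&(abs(g-b)<45)).astype(np.uint8)
    n,l,s,_=cv2.connectedComponentsWithStats(mask)
    for i in range(1,n):
        if s[i,4]>60:
            q=P[l==i]; print(c,s[i],np.median(q,0).round(1),q.min(0).round(0),q.max(0).round(0))
```

```text
[[  -0.      -0.964   -0.267   75.455]
 [   1.      -0.       0.      -0.277]
 [  -0.      -0.267    0.964 -157.192]
 [   0.       0.       0.       1.   ]] 411.80170384508585 [574.71667733  75.46589508 385.14883261] [[ 1.   -0.    0.  ]
 [-0.   -0.96 -0.27]
 [ 0.    0.27 -0.96]]
scene [244 218  24  25 269] [582.8 121.  126.3] [-808. -750.   99.] [ 623.  154. 1334.]
scene [280 294  37  22 201] [ 426.  -119.7   14.9] [-808. -750.    6.] [ 479.  -68. 1334.]
```

Request:
arm_command(
  motion=[
    {"offset": [0.037, 0.015, -0.02], "spin": 0},
    {"offset": [0.037, 0.015, -0.02], "spin": 0},
    {"offset": [0.036, 0.015, -0.015], "spin": 0},
    {"offset": [0, 0, 0], "spin": 0.1745},
    {"offset": [0, 0, 0], "spin": 0.1745},
  ],
)

```text
time_s: 1.78
ee_pos: [620.2, 110.7, 282.9]
ee_rot: [180.0, 0.0, 69.7]
force: [-0.7, -0.3, -0.2]
gripper_width: 91.1
gripper_force: 0.0
```

Request:
arm_command(
  motion=[
    {"offset": [0, 0, 0], "spin": 0.1745},
    {"offset": [0, 0, 0], "spin": 0.1745},
    {"offset": [0, 0, 0], "spin": 0.1745},
    {"offset": [0, 0, 0], "spin": 0.1745},
    {"offset": [0, 0, 0], "spin": 0.1745},
  ],
)

```text
time_s: 2.4
ee_pos: [620.0, 110.0, 282.9]
ee_rot: [180.0, 0.0, 19.7]
force: [0.1, -0.8, -0.5]
gripper_width: 91.3
gripper_force: 0.0
```

Request:
arm_command(
  motion=[
    {"offset": [0, 0, 0], "spin": 0.1745},
    {"offset": [0, 0, 0], "spin": 0.1745},
    {"offset": [0, 0, 0], "spin": 0},
  ],
)

```text
time_s: 2.78
ee_pos: [620.0, 110.0, 282.9]
ee_rot: [180.0, 0.0, 0.1]
force: [0.7, 0.4, 0.2]
gripper_width: 91.0
gripper_force: 0.0
```

Run:
```python
from h import *
c='wrist'
s=env.state(); print(s['ee_pos'],s['ee_rot'],s['qpos'],s['time_s'])
m,Rm,e=cam(c); im,d=env.grab_frame(c); cv2.imwrite('pics/w1.png',im); P=cloud(m,Rm,e,d); np.save('w1.npy',P)
for t in ['board','fixed_tile','rail_low_edge','rail_high_edge']:
    for q in env.pinpoint(c,t)[:2]:
        u,v=map(int,np.round(q['location'])); print(t,round(q['score'],2),u,v,P[v,u].round(1) if 0<=u<640 and 0<=v<480 else '')
```

```text
[619.98663043 109.98591285 282.92554775] [1.79998387e+02 1.96519366e-03 1.33372585e-01] [ 9.01381240e+00  2.18785937e+01  7.63871976e+01 -1.30358101e-03
  8.17363994e+01  9.88806272e+01] 2.775
fixed_tile 0.93 303 259 [588.7 123.7 129.4]
rail_low_edge 0.83 301 155 [674.2 122.2 178.5]
rail_high_edge 0.74 300 93 [709.  121.  209.9]
```

View pics/w1.png

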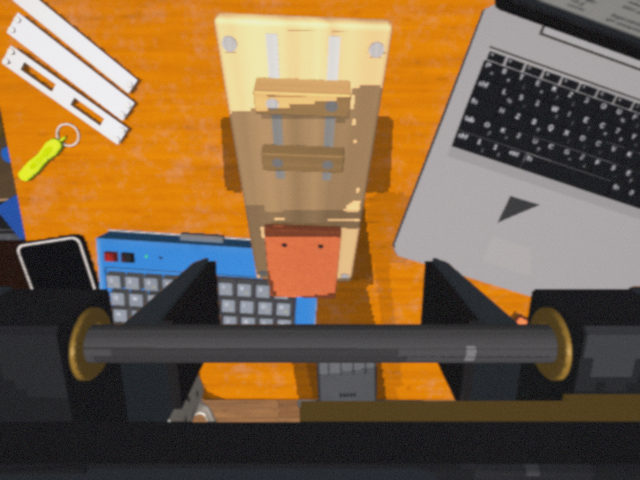

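The wrist view shows the board squarely. The fixed tile spans (265–340, 225–297), the lower rail (262–344, 147–170), and the upper rail (255–350, 80–112). I'll fit the deck plane, the rails and the tile from depth.

Run:
```python
from h import *
P=np.load('w1.npy'); im=cv2.imread('pics/w1.png')
# deck plane by RANSAC in region
reg=P[30:270,225:390].reshape(-1,3); reg=reg[reg[:,2]>60]
rng=np.random.default_rng(0); best=0
for _ in range(500):
    a,b,c=reg[rng.choice(len(reg),3,False)]; n=np.cross(b-a,c-a); n/=np.linalg.norm(n)+1e-9; n*=np.sign(n[2])
    if not .7<n[2]<.9: continue
    k=(abs((reg-a)@n)<1).sum()
    if k>best: best=k; N,A=n,a
I=reg[abs((reg-A)@N)<1.2]; A=I.mean(0); N=np.linalg.svd(I-A,full_matrices=False)[2][2]; N*=np.sign(N[2])
print('deck tilt',np.degrees(np.arccos(N[2])),'upslope yaw',np.degrees(np.arctan2(-N[1],-N[0])),best,len(reg))
X=np.array([-N[0]*N[2],-N[1]*N[2],N[0]**2+N[1]**2]); X/=np.linalg.norm(X); Y=np.cross(N,X)
Q=np.dstack([(P-A)@X,(P-A)@Y,(P-A)@N])
np.savez('deck.npz',A=A,X=X,Y=Y,N=N)
print('A',A)
def rect(mask,name):
    mask=cv2.morphologyEx(mask.astype(np.uint8),cv2.MORPH_OPEN,np.ones((3,3)))
    n,l,s,_=cv2.connectedComponentsWithStats(mask)
    for i in range(1,n):
        if s[i,4]>250:
            q=Q[l==i]; r=cv2.minAreaRect(q[:,:2].astype(np.float32))
            print(name,s[i],'c',np.round(r[0],1),'size',np.round(r[1],1),'ang',round(r[2],2),'h',np.percentile(q[:,2],[5,50,95]).round(1),'x',np.percentile(q[:,0],[1,99]).round(1),'y',np.percentile(q[:,1],[1,99]).round(1))
w=np.zeros((480,640),bool); w[10:300,210:400]=1
h=Q[...,2]
rect(w&(abs(h)<2),'deck')
rect(w&(h>5)&(h<30),'raised')
rect(w&(h>8)&(h<12)&(Q[...,0]<40)&(Q[...,0]>-15),'low')
rect(w&(h>13)&(h<17),'high')
b,g,r=[im[...,i].astype(int) for i in range(3)]
t=w&(r-g>80)&(abs(g-b)<60)&(h>3)&(h<35); rect(t,'tile')
q=P[t]; c=q.mean(0); n=np.linalg.svd(q-c,full_matrices=False)[2][2]; n*=np.sign(n[2]); print('tile tilt',np.degrees(np.arccos(n[2])),np.degrees(np.arctan2(-n[1],-n[0])),c,n)
for cc in (301,305):
  print('v,x,h',[(v,P[v,cc].round(0)[0],Q[v,cc,0].round(1),Q[v,cc,2].round(1)) for v in list(range(74,92,1))+list(range(140,160))])
```

```text
deck tilt 36.08905909762834 upslope yaw -2.106243114208083 20913 32662
A [683.51816749 120.06004179 173.63193009]
deck [  215    19   177   262 25200] c [-46.8   0.7] size [237.8  89.3] ang 0.17 h [-1.1 -0.   1. ] x [-147.8   70.8] y [-42.9  44.3]
raised [ 254   82   97   35 3011] c [35.7  0.9] size [15.4 52.1] ang 0.51 h [ 6.8 14.5 15.7] x [28.7 42.9] y [-24.5  26.1]
raised [ 262  149   83   24 1689] c [-10.9   0.7] size [52.1 15.7] ang 90.0 h [ 6.3  9.8 10.8] x [-17.7  -3.4] y [-24.6  26. ]
raised [ 265  224   77   74 5142] c [-113.3    0.5] size [86.1 58.1] ang 0.15 h [13.7 19.5 24. ] x [-153.8  -71.2] y [-27.8  28.7]
low [ 262  152   82   17 1149] c [-9.2  0.8] size [52.  11.9] ang 89.14 h [ 8.7  9.9 10.8] x [-14.6  -3.6] y [-24.5  26. ]
high [ 254   90   97   27 2228] c [35.5  0.9] size [15.1 52. ] ang 0.29 h [13.7 14.8 15.8] x [28.6 42.6] y [-24.5  26.1]
high [265 227  77  11 452] c [-74.5   0.2] size [ 8.4 57.1] ang 0.39 h [13.5 15.7 16.8] x [-77.1 -70.7] y [-28.   28.6]
tile [ 265  237   75   60 3949] c [-116.3    0.8] size [78.6 56.7] ang 0.43 h [17.1 20.2 23.8] x [-152.   -
[... 4086 characters left out ...]
64(-4.6), np.float64(2.8)), (149, np.float64(678.0), np.float64(-4.6), np.float64(3.7)), (150, np.float64(677.0), np.float64(-4.3), np.float64(5.1)), (151, np.float64(676.0), np.float64(-4.0), np.float64(6.4)), (152, np.float64(676.0), np.float64(-3.9), np.float64(7.5)), (153, np.float64(675.0), np.float64(-4.9), np.float64(7.3)), (154, np.float64(675.0), np.float64(-3.4), np.float64(10.0)), (155, np.float64(674.0), np.float64(-5.6), np.float64(8.3)), (156, np.float64(674.0), np.float64(-5.1), np.float64(9.9)), (157, np.float64(673.0), np.float64(-5.8), np.float64(10.0)), (158, np.float64(672.0), np.float64(-6.9), np.float64(9.7)), (159, np.float64(672.0), np.float64(-8.0), np.float64(9.4))]
```

Request:
arm_command(
  motion=[
    {"offset": [-0.043, 0.045, 0], "spin": 0},
    {"offset": [-0.043, 0.045, 0], "spin": 0},
    {"offset": [-0.043, 0.045, 0], "spin": 0},
    {"offset": [-0.043, 0.045, 0], "spin": 0},
    {"offset": [-0.043, 0.045, 0.01], "spin": 0},
  ],
)

```text
time_s: 3.65
ee_pos: [404.4, -116.0, 273.7]
ee_rot: [179.9, -0.2, 0.1]
force: [0.9, -0.4, -0.6]
gripper_width: 91.0
gripper_force: 0.0
```

Request:
arm_command(
  motion=[
    {"offset": [0, 0, 0.03], "spin": 0.153},
    {"offset": [0, 0, 0.03], "spin": 0.153},
    {"offset": [0, 0, 0.03], "spin": 0.153},
    {"offset": [0, 0, 0], "spin": 0.153},
    {"offset": [0, 0, 0], "spin": 0},
  ],
)

```text
time_s: 4.28
ee_pos: [405.5, -114.7, 183.0]
ee_rot: [-180.0, -0.0, -34.9]
force: [-0.3, 0.6, -0.0]
gripper_width: 91.4
gripper_force: 0.0
```

```bash
cat > tile.py <<'E'
from h import *
import sys
c='wrist'; nm=sys.argv[1]; k=sys.argv[2]; 
s=env.state(); print(s['ee_pos'].round(1),s['ee_rot'].round(2),s['qpos'].round(1),s['time_s'])
m,Rm,e=cam(c); im,d=env.grab_frame(c); cv2.imwrite(f'pics/{k}.png',im); P=cloud(m,Rm,e,d); np.save(k+'.npy',P)
for t in [nm+'_hook',nm+'_tail',nm+'_tile']:
    for q in env.pinpoint(c,t)[:2]:
        u,v=map(int,np.round(q['location'])); print(t,round(q['score'],2),u,v,P[v,u].round(1) if 0<=u<640 and 0<=v<480 else '')
b,g,r=[im[...,i].astype(int) for i in range(3)]
mk=((r>120)&(r-g>70)&(abs(g-b)<50)&(P[...,2]>3)&(d>0)).astype(np.uint8)
mk=cv2.morphologyEx(mk,cv2.MORPH_OPEN,np.ones((3,3)))
n,l,st,_=cv2.connectedComponentsWithStats(mk)
for i in range(1,n):
    if st[i,4]>1000:
        q=P[l==i]; rr=cv2.minAreaRect(q[:,:2].astype(np.float32)); print(st[i],np.round(rr[0],1),np.round(rr[1],1),round(rr[2],2),np.percentile(q[:,2],[2,50,98]).round(1))
E
python3 tile.py long w2
```

```text
[ 405.5 -114.7  183. ] [-180.    -0.   -34.9] [-17.4   6.6 112.3   0.   61.1 107.5] 4.275
long_hook 0.93 303 138 [ 463.9 -139.4   14.9]
long_tail 0.65 324 272 [361.9 -88.4   6.8]
long_tail 0.37 617 68 [ 370.6 -362.1    9.2]
long_tile 0.76 314 205 [ 415.6 -115.7   11.6]
[ 268  129   83  141 5964] [ 415.5 -115.4] [ 57.6 117.5] 62.76 [ 8.3 12.6 15.4]
```

View pics/w2.png

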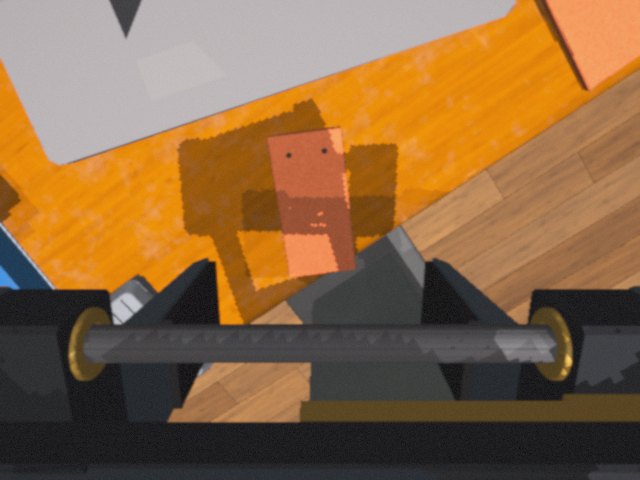

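Request:
arm_command(
  motion=[
    {"offset": [0.0107, -0.0055, 0.01], "spin": -0.134},
    {"offset": [0, 0, 0.05], "spin": 0},
    {"offset": [0, 0, 0.05], "spin": 0},
    {"offset": [0, 0, 0.04], "spin": 0},
    {"offset": [0, 0, 0.0165], "spin": 0},
  ],
)

```text
time_s: 5.1
ee_pos: [416.4, -116.0, 14.8]
ee_rot: [180.0, 0.2, -27.3]
force: [-0.0, 0.1, 0.3]
gripper_width: 90.9
gripper_force: 0.0
```

Request:
arm_command(
  motion=[
    {"offset": [0, 0, 0], "spin": 0},
    {"offset": [0, 0, 0], "spin": 0},
    {"offset": [0, 0, 0], "spin": 0},
    {"offset": [0, 0, 0], "spin": 0},
  ],
  jaw=0.05,
  newtons=20,
)

```text
time_s: 5.6
ee_pos: [417.7, -116.4, 17.0]
ee_rot: [-180.0, -0.1, -27.4]
force: [-0.3, 0.0, 2.0]
gripper_width: 57.7
gripper_force: 20.0
```

Request:
arm_command(
  motion=[
    {"offset": [0, 0, -0.02], "spin": 0},
    {"offset": [0, 0, -0.055], "spin": -0.1483},
    {"offset": [0, 0, -0.06], "spin": -0.1483},
    {"offset": [0, 0, -0.06], "spin": -0.1483},
    {"offset": [0, 0, -0.055], "spin": 0},
  ],
)

```text
time_s: 6.22
ee_pos: [416.9, -116.2, 268.9]
ee_rot: [180.0, -0.1, -1.8]
force: [1.7, 0.4, -1.2]
gripper_width: 57.8
gripper_force: 20.0
```

Request:
arm_command(
  motion=[
    {"offset": [0, 0, 0], "spin": 0},
    {"offset": [0, 0, 0], "spin": 0},
  ],
)

```text
time_s: 6.48
ee_pos: [416.5, -116.1, 265.7]
ee_rot: [-180.0, 0.1, -1.9]
force: [-0.1, -0.2, -0.8]
gripper_width: 58.1
gripper_force: 20.0
```

```bash
cat > held.py <<'E'
from h import *
import sys
k=sys.argv[1]; c='wrist'; L=float(sys.argv[2])
s=env.state(); print(s['ee_pos'].round(2),s['ee_rot'].round(2),s['time_s'],s['gripper_width'],s['gripper_force'],s['force'].round(1))
m=env.camera_model(c); H=np.array(m['hand_eye']); im,d=env.grab_frame(c); cv2.imwrite(f'pics/{k}.png',im); T=cloud(m,H[:3,:3],H[:3,3],d)  # tool frame
b,g,r=[im[...,i].astype(int) for i in range(3)]
mk=((r>90)&(r-g>45)&(abs(g-b)<55)&(T[...,2]<60)&(T[...,2]>-40)&(d>0)&(abs(T[...,1])<35)).astype(np.uint8)
mk=cv2.morphologyEx(mk,cv2.MORPH_OPEN,np.ones((3,3)))
n,l,st,_=cv2.connectedComponentsWithStats(mk); i=1+st[1:,4].argmax(); print(st[1:][st[1:,4]>200])
q=T[l==i]; c0=q.mean(0); n=np.linalg.svd(q-c0,full_matrices=False)[2][2]; n*=-np.sign(n[2])
inl=abs((q-c0)@n)<1.5; q=q[inl]; c0=q.mean(0); n=np.linalg.svd(q-c0,full_matrices=False)[2][2]; n*=-np.sign(n[2])
print('normal',n.round(3),'head-up pitch',np.degrees(np.arctan2(-n[0],-n[2])).round(2),'roll',np.degrees(np.arcsin(n[1])).round(2))
t=np.array([-n[2],0,n[0]]); t/=np.linalg.norm(t)
sx=(q-c0)@t; print('head edge along',np.percentile(sx,99.7).round(1), 'length seen',np.ptp(np.percentile(sx,[.3,99.7])).round(1),'y',np.percentile(q[:,1],[.5,99.5]).round(1))
head=c0+t*np.percentile(sx,99.7); hook=head-7*t-7*n; tail=head-L*t-7*n
print('head',head.round(1),'hook(tool)',hook.round(1),'tail',tail.round(1))
top=sx>np.percentile(sx,99.7)-4
qq=q[:,:2]; rr=cv2.minAreaRect(qq.astype(np.float32)); print('rect',np.round(rr[0],1),np.round(rr[1],1),round(rr[2],2))
E
python3 held.py w3 120
python3 - <<'E'
import numpy as np
D=np.load('deck.npz')
for nm,x,h in (('low',-4.3,10),('high',42.3,15)): print(nm,(D['A']+D['X']*x+D['Y']*.7+D['N']*h).round(1))
E
```

```text
[ 416.49 -116.07  265.7 ] [-1.7998e+02  9.0000e-02 -1.8800e+00] 6.475 58.104939935753414 19.987608790397644 [-0.1 -0.2 -0.8]
[[  247   166   148   158 21675]
 [  287   363    40    38   351]
 [  318   363    66    38  2167]
 [  258   368    41    29   516]]
normal [-0.058 -0.001 -0.998] head-up pitch 3.33 roll -0.05
head edge along 31.6 length seen 66.9 y [-28.5  28.2]
head [56.2 -0.1  2.4] hook(tool) [49.6 -0.1  9.8] tail [-63.2  -0.1  16.3]
rect [22.7 -0.1] [67.6 58. ] 0.1
low [674.2 121.1 179.2]
high [708.9 119.8 210.7]
```

View pics/w3.png

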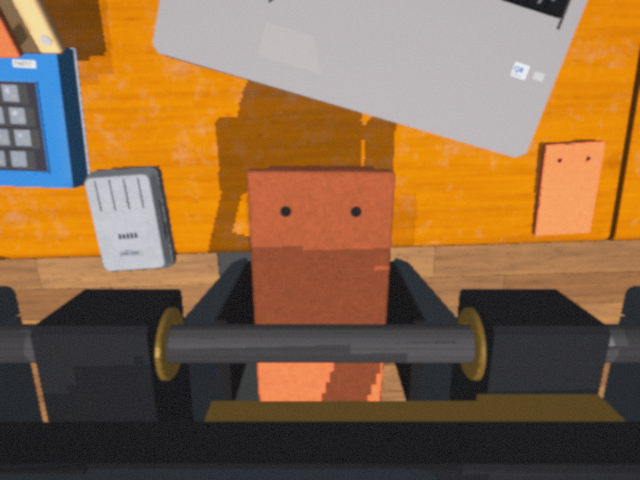

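Request:
arm_command(
  motion=[
    {"offset": [0.034, -0.041, 0], "spin": 0},
    {"offset": [0.034, -0.041, 0], "spin": 0},
    {"offset": [0.034, -0.041, 0], "spin": 0},
    {"offset": [0.034, -0.041, 0], "spin": 0},
    {"offset": [0.034, -0.041, 0], "spin": 0},
  ],
)

```text
time_s: 7.15
ee_pos: [594.1, 84.3, 263.9]
ee_rot: [179.9, 0.3, -1.9]
force: [0.2, -0.6, -1.1]
gripper_width: 57.8
gripper_force: 20.0
```

Request:
arm_command(
  motion=[
    {"offset": [0.034, -0.041, 0], "spin": 0},
    {"offset": [0, 0, 0.02], "spin": 0},
    {"offset": [0, 0, 0.02], "spin": 0},
    {"offset": [0, 0, 0], "spin": 0},
    {"offset": [0, 0, 0], "spin": 0},
  ],
)

```text
time_s: 7.78
ee_pos: [629.3, 122.7, 226.1]
ee_rot: [180.0, 0.1, -1.9]
force: [0.1, 0.1, 0.1]
gripper_width: 57.6
gripper_force: 20.0
```

```bash
python3 held.py w4 120
```

```text
[629.28 122.74 226.13] [ 1.7999e+02  5.0000e-02 -1.8900e+00] 7.775 57.630771296548645 19.9876007437706 [0.1 0.1 0.1]
[[  247   167   148   157 21353]
 [  258   363   126    38  4663]]
normal [-0.06  -0.001 -0.998] head-up pitch 3.43 roll -0.06
head edge along 31.4 length seen 66.8 y [-28.5  28.3]
head [56.1 -0.1  2.4] hook(tool) [49.5 -0.1  9.8] tail [-63.3  -0.1  16.5]
rect [22.6  0. ] [67.8 57.9] 0.09
```

View pics/w4.png

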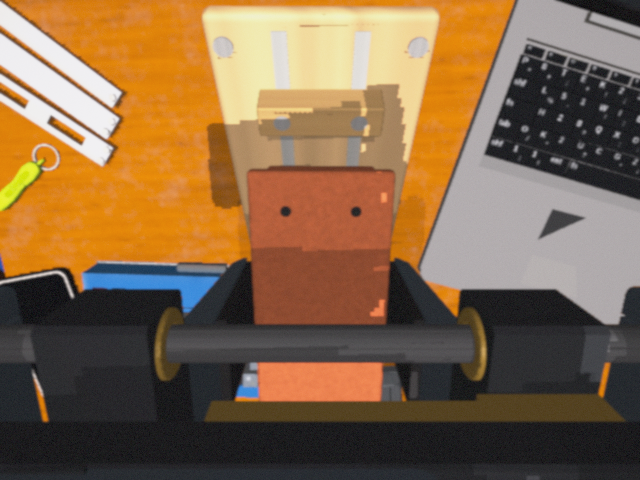

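Request:
arm_command(
  motion=[
    {"offset": [0, 0, 0.015], "spin": 0},
    {"offset": [0, 0, 0.015], "spin": 0},
    {"offset": [0, 0, 0.004], "spin": 0},
    {"offset": [0.001, 0, 0.004], "spin": 0},
    {"offset": [0, 0, 0], "spin": 0},
  ],
)

```text
time_s: 8.45
ee_pos: [628.6, 122.5, 188.4]
ee_rot: [180.0, 0.2, -1.9]
force: [-4.5, -0.7, 2.0]
gripper_width: 57.9
gripper_force: 20.0
```

Request:
arm_command(
  motion=[
    {"offset": [0.0005, 0, 0.003], "spin": 0},
    {"offset": [0.0005, 0, 0.003], "spin": 0},
    {"offset": [0, 0, 0], "spin": 0},
  ],
)

```text
time_s: 8.82
ee_pos: [629.4, 122.5, 182.6]
ee_rot: [180.0, 0.2, -1.9]
force: [-7.0, -1.0, 2.1]
gripper_width: 58.1
gripper_force: 20.0
```

```bash
python3 held.py w5 120
```

```text
[629.36 122.55 182.6 ] [179.96   0.25  -1.88] 8.825 58.06453801780449 20.000409185886383 [-7.  -1.   2.1]
[[  243   171   156   153 21308]
 [  260   363   122    38  4521]]
normal [-0.196 -0.003 -0.981] head-up pitch 11.31 roll -0.16
head edge along 30.7 length seen 66.0 y [-28.5  28.2]
head [53.7 -0.1 -5.8] hook(tool) [48.2 -0.   2.4] tail [-62.6  -0.   24.6]
rect [21.4 -0.2] [65.9 58. ] 0.15
```

Request:
arm_command(
  motion=[
    {"offset": [0.0005, 0, 0.003], "spin": 0},
    {"offset": [0.0005, 0, 0.003], "spin": 0},
    {"offset": [0.0005, 0, 0.003], "spin": 0},
    {"offset": [0, 0, 0], "spin": 0},
  ],
)

```text
time_s: 9.38
ee_pos: [632.1, 122.6, 173.8]
ee_rot: [180.0, 0.1, -1.9]
force: [-3.5, -1.1, 2.8]
gripper_width: 57.5
gripper_force: 20.0
```

Request:
arm_command(
  motion=[
    {"offset": [0.0005, 0, 0.002], "spin": 0},
    {"offset": [0.0005, 0, 0.002], "spin": 0},
    {"offset": [0, 0, 0], "spin": 0},
  ],
)

```text
time_s: 9.75
ee_pos: [634.0, 122.6, 169.7]
ee_rot: [180.0, -0.0, -1.9]
force: [-3.3, -2.6, 2.0]
gripper_width: 57.8
gripper_force: 20.0
```

```bash
python3 held.py w6 120
```

```text
[633.97 122.6  169.7 ] [ 1.7999e+02 -3.0000e-02 -1.8800e+00] 9.75 57.84368525399757 20.00078022480011 [-3.3 -2.6  2. ]
[[  236   186   169   138 19965]
 [  264   363   114    20  2191]]
normal [-0.431 -0.003 -0.903] head-up pitch 25.5 roll -0.16
head edge along 33.5 length seen 66.0 y [-28.5  28.1]
head [ 47.4   0.  -19.5] hook(tool) [ 44.1   0.1 -10.2] tail [-57.9   0.1  38.5]
rect [18.3 -0. ] [57.9 61.2] 89.85
```

Request:
arm_command(
  motion=[
    {"offset": [0.0, 0, 0.002], "spin": 0},
    {"offset": [0.0, 0, 0.002], "spin": 0},
    {"offset": [0, 0, 0], "spin": 0},
  ],
)

```text
time_s: 10.18
ee_pos: [635.0, 122.6, 167.0]
ee_rot: [-180.0, -0.2, -1.9]
force: [-3.0, -2.4, 8.9]
gripper_width: 58.0
gripper_force: 20.0
```

Request:
arm_command(
  motion=[
    {"offset": [-0.001, 0, 0.0005], "spin": 0},
    {"offset": [-0.001, 0, 0.0005], "spin": 0},
    {"offset": [0, 0, 0], "spin": 0},
  ],
)

```text
time_s: 10.55
ee_pos: [634.0, 123.0, 166.4]
ee_rot: [-179.9, -0.4, -1.9]
force: [-1.2, -0.9, 7.5]
gripper_width: 57.9
gripper_force: 20.0
```

```bash
python3 held.py w7 120
```

```text
[634.02 123.03 166.43] [-179.94   -0.37   -1.87] 10.55 57.89505770168398 20.00051736831665 [-1.2 -0.9  7.5]
[[  235   190   171   134 19553]
 [  266   363   110    29  2820]]
normal [-0.476 -0.003 -0.88 ] head-up pitch 28.4 roll -0.15
head edge along 34.5 length seen 66.8 y [-28.4  28. ]
head [ 46.1  -0.1 -22.2] hook(tool) [ 43.3  -0.  -12.7] tail [-56.1  -0.   41. ]
rect [17.6 -0.1] [57.5 60.3] 89.89
```

Request:
arm_command(
  motion=[
    {"offset": [-0.001, 0, 0.0006], "spin": 0},
    {"offset": [-0.001, 0, 0.0006], "spin": 0},
    {"offset": [-0.001, 0, 0.0006], "spin": 0},
    {"offset": [0, 0, 0], "spin": 0},
  ],
)

```text
time_s: 11.1
ee_pos: [632.7, 123.3, 165.7]
ee_rot: [-179.9, -0.6, -1.9]
force: [2.1, -0.5, 9.4]
gripper_width: 57.8
gripper_force: 20.0
```

```bash
python3 held.py w8 120
```

```text
[632.71 123.34 165.66] [-179.9    -0.62   -1.87] 11.1 57.83704665948168 20.000672936439514 [ 2.1 -0.5  9.4]
[[  235   189   171   135 19628]
 [  266   363   110    30  2965]]
normal [-0.472 -0.003 -0.882] head-up pitch 28.14 roll -0.17
head edge along 34.3 length seen 66.7 y [-28.4  28. ]
head [ 46.3  -0.1 -22. ] hook(tool) [ 43.4  -0.  -12.5] tail [-56.3  -0.   40.8]
rect [17.6 -0.2] [57.8 60.2] 89.84
```

Run:
```python
from h import *
im,d=env.grab_frame('side'); a=cv2.resize(im[225:345,205:325],None,fx=5,fy=5,interpolation=cv2.INTER_CUBIC); cv2.imwrite('pics/s1.png',a)
```

```text
(no output)
```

View pics/s1.png

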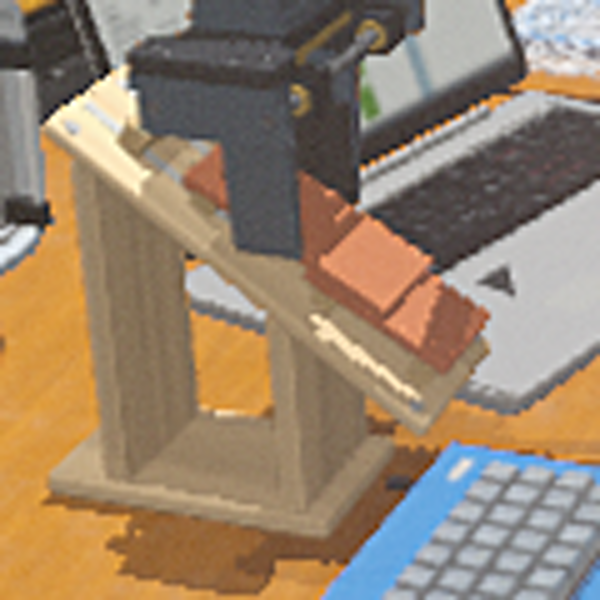

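Request:
arm_command(
  motion=[
    {"offset": [0, 0, 0], "spin": 0},
    {"offset": [0, 0, 0.001], "spin": 0},
    {"offset": [0, 0, 0.001], "spin": 0},
    {"offset": [0, 0, 0], "spin": 0},
  ],
  newtons=10,
)

```text
time_s: 11.7
ee_pos: [632.8, 123.3, 164.5]
ee_rot: [-179.9, -0.7, -1.9]
force: [1.2, -1.2, 14.2]
gripper_width: 57.6
gripper_force: 10.0
```

```bash
python3 held.py w9 120; python3 -c "
from h import *
print(env.state()['torque'])"
```

```text
[632.77 123.34 164.5 ] [-179.88   -0.66   -1.88] 11.7 57.6009397274281 10.000337809324265 [ 1.2 -1.2 14.2]
[[  235   190   172   134 19707]
 [  265   363   112    33  3274]]
normal [-0.47  -0.005 -0.883] head-up pitch 28.05 roll -0.27
head edge along 33.6 length seen 65.5 y [-28.4  28. ]
head [ 46.2  -0.1 -23.1] hook(tool) [ 43.4  -0.1 -13.7] tail [-56.4  -0.1  39.5]
rect [18.1 -0.2] [59.6 57.7] 0.02
[-0.23937902 -0.10496572 -0.00332318]
```

Run:
```python
from h import *
D=np.load('deck.npz')
for c in ['side','scene']:
    m,Rm,e=cam(c); im,d=env.grab_frame(c); cv2.imwrite(f'pics/{c}2.png',im); P=cloud(m,Rm,e,d)
    Q=np.dstack([(P-D['A'])@D['X'],(P-D['A'])@D['Y'],(P-D['A'])@D['N']])
    b,g,r=[im[...,i].astype(int) for i in range(3)]
    red=(r-g>45)&(abs(g-b)<60)&(abs(Q[...,1])<45)&(Q[...,2]>3)&(Q[...,2]<45)&(d>0)
    print(c,red.sum())
    for x in range(-165,25,6):
        k=red&(Q[...,0]>=x)&(Q[...,0]<x+6)
        if k.sum()>3: print(x+3,k.sum(),np.percentile(Q[k][:,2],[25,50,75]).round(1),np.median(Q[k][:,1]).round(1))
```

```text
side 705
-156 22 [23.5 25.3 26.2] 2.5
-150 37 [24.2 25.1 26.2] 4.7
-144 36 [22.6 24.4 25.4] 8.9
-138 35 [22.7 23.5 24.3] 4.6
-132 34 [21.2 23.3 24.6] 6.2
-126 37 [21.8 22.2 23. ] 5.9
-120 28 [20.7 21.9 22.5] 1.0
-114 41 [26.4 28.  28.8] 9.9
-108 44 [26.  27.4 28.4] 11.3
-102 39 [25.6 26.5 27.7] 11.4
-96 46 [24.  26.1 27.1] 6.5
-90 40 [24.7 26.1 26.8] 12.5
-84 38 [23.3 25.1 25.8] 9.7
-78 47 [23.  24.5 25.4] 10.4
-72 32 [22.9 24.  25. ] 8.6
-66 28 [23.  23.5 24.5] 3.9
-60 27 [22.2 22.6 24.1] -7.6
-54 17 [22.2 22.5 22.8] -11.3
-48 12 [21.2 21.9 24. ] -12.3
-42 8 [20.9 21.6 22.1] -19.8
-18 8 [15.8 16.6 18.8] 28.0
-12 10 [16.7 17.5 18.6] 25.5
-6 17 [15.6 16.5 18.1] 22.5
0 21 [15.6 16.9 18. ] 16.1
scene 650
-150 19 [19.8 22.8 27.6] 0.5
-144 32 [22.6 25.4 28.8] -2.6
-138 24 [19.7 24.3 28.7] 3.0
-132 27 [21.  24.4 27.9] -0.1
-126 29 [19.  22.1 25.9] -1.4
-120 28 [20.  22.9 25. ] 5.0
-114 24 [19.2 21.9 24.4] 4.2
-108 36 [23.4 26.5 31.4] 2.6
-102 26 [23.  28.8 30.9] -9.5
-96 28 [23.2 28.3 30.2] 5.6
-90 32 [23.6 27.2 31.4] -6.8
-84 28 [23.2 25.4 29.1] 3.2
-78 26 [19.8 23.2 27.1] -0.6
-72 28 [23.3 25.  28.2] -1.0
-66 22 [22.9 23.8 26.9] 5.6
-60 28 [21.5 24.2 28.3] 3.8
-54 25 [21.1 24.6 26.9] 5.2
-48 20 [19.4 22.  23.4] 6.0
-42 19 [18.9 21.7 26.2] 9.0
-36 21 [18.2 20.8 25.5] 11.8
-30 16 [15.7 18.5 23.3] 15.5
-24 14 [16.2 19.3 21.6] 7.8
-18 18 [17.5 22.  24.5] 15.1
-12 10 [18.4 20.6 23.8] 14.5
-6 6 [14.2 16.  19.3] 24.6
```

Request:
arm_command(
  motion=[
    {"offset": [0, 0, -0.001], "spin": 0},
    {"offset": [0, 0, -0.0005], "spin": 0},
    {"offset": [-0.001, 0, 0.0006], "spin": 0},
    {"offset": [-0.001, 0, 0.0006], "spin": 0},
    {"offset": [0, 0, 0], "spin": 0},
  ],
  newtons=15,
)

```text
time_s: 12.48
ee_pos: [632.6, 123.4, 164.5]
ee_rot: [-179.9, -0.9, -1.9]
force: [6.0, -0.9, 9.0]
gripper_width: 57.3
gripper_force: 15.0
```

Request:
arm_command(
  motion=[
    {"offset": [-0.001, 0, 0.0006], "spin": 0},
    {"offset": [-0.001, 0, 0.0006], "spin": 0},
    {"offset": [0, 0, 0], "spin": 0},
  ],
)

```text
time_s: 12.85
ee_pos: [632.5, 123.4, 164.4]
ee_rot: [-179.9, -1.2, -1.9]
force: [8.5, -2.0, 11.2]
gripper_width: 57.5
gripper_force: 15.0
```

```bash
python3 held.py w10 120
```

```text
[632.51 123.35 164.38] [-179.86   -1.17   -1.87] 12.85 57.533213457434435 15.000279396772385 [ 8.5 -2.  11.2]
[[  235   189   171   135 19813]
 [  265   363   112    36  3556]]
normal [-0.464 -0.006 -0.886] head-up pitch 27.64 roll -0.33
head edge along 33.8 length seen 65.6 y [-28.4  28.1]
head [ 46.6  -0.  -22.9] hook(tool) [ 43.6   0.  -13.4] tail [-56.5   0.   39. ]
rect [18.2 -0.3] [59.8 57.8] 0.09
```

Request:
arm_command(
  motion=[
    {"offset": [0.001, 0.0006, -0.0009], "spin": 0},
    {"offset": [0.001, 0.0005, -0.0009], "spin": 0},
    {"offset": [0, 0, 0], "spin": 0},
  ],
)

```text
time_s: 13.28
ee_pos: [632.5, 123.3, 164.4]
ee_rot: [-179.8, -0.9, -1.9]
force: [7.0, 0.9, 6.3]
gripper_width: 58.1
gripper_force: 15.0
```

```bash
python3 held.py w11 120
```

```text
[632.54 123.31 164.42] [-179.77   -0.85   -1.87] 13.275 58.06383470490362 14.999398291110992 [7.  0.9 6.3]
[[  234   189   173   135 19766]
 [  265   363   112    34  3357]]
normal [-0.468 -0.006 -0.884] head-up pitch 27.9 roll -0.33
head edge along 33.8 length seen 65.6 y [-28.5  28. ]
head [ 46.4   0.2 -23. ] hook(tool) [ 43.5   0.2 -13.6] tail [-56.3   0.2  39.3]
rect [18.1 -0.1] [57.8 59.5] 89.95
```

Request:
arm_command(
  motion=[
    {"offset": [0.0005, 0.0008, -0.0005], "spin": 0},
    {"offset": [0.0003, 0.0008, -0.0005], "spin": 0},
    {"offset": [0, 0, 0], "spin": 0},
  ],
)

```text
time_s: 13.7
ee_pos: [632.5, 122.5, 164.5]
ee_rot: [-179.7, -0.7, -1.8]
force: [5.4, 3.1, 4.2]
gripper_width: 57.9
gripper_force: 15.0
```

Request:
arm_command(
  motion=[
    {"offset": [0, 0, 0], "spin": 0},
    {"offset": [0, 0, 0], "spin": 0},
    {"offset": [0, 0, -0.002], "spin": 0},
  ],
  jaw=0.075,
)

```text
time_s: 14.08
ee_pos: [627.1, 120.1, 163.9]
ee_rot: [180.0, 0.1, -1.9]
force: [0.6, 0.0, -0.6]
gripper_width: 75.0
gripper_force: 0.0
```

Request:
arm_command(
  motion=[
    {"offset": [0, 0, -0.03], "spin": 0},
    {"offset": [0, 0, -0.05], "spin": 0},
    {"offset": [0, 0, -0.04], "spin": 0},
    {"offset": [0, 0, 0], "spin": 0},
    {"offset": [0, 0, 0], "spin": 0},
  ],
  jaw=0.091,
)

```text
time_s: 14.7
ee_pos: [627.0, 120.1, 283.7]
ee_rot: [180.0, 0.1, -1.9]
force: [0.0, -0.8, -0.5]
gripper_width: 90.9
gripper_force: 0.0
```

```bash
cat > look.py <<'E'
from h import *
import sys
k=sys.argv[1]; c='wrist'; s=env.state(); print(s['ee_pos'].round(1),s['ee_rot'].round(2),s['time_s'])
D=np.load('deck.npz'); m,Rm,e=cam(c); im,d=env.grab_frame(c); cv2.imwrite(f'pics/{k}.png',im); P=cloud(m,Rm,e,d)
Q=np.dstack([(P-D['A'])@D['X'],(P-D['A'])@D['Y'],(P-D['A'])@D['N']]); np.save(k+'Q.npy',Q)
b,g,r=[im[...,i].astype(int) for i in range(3)]
red=(r-g>40)&(abs(g-b)<65)&(abs(Q[...,1])<45)&(Q[...,2]>3)&(Q[...,2]<45)&(d>0)
for x in range(-165,55,6):
    q=Q[red&(Q[...,0]>=x)&(Q[...,0]<x+6)]
    if len(q)>15: print(x+3,len(q),'h',np.percentile(q[:,2],[10,50,90]).round(1),'y',np.percentile(q[:,1],[2,98]).round(1))
dk=(abs(Q[...,2])<1.5)&(abs(Q[...,1])<60)&(abs(Q[...,0])<120); q=Q[dk]; print('deck h off',np.median(q[:,2]).round(2),'y',np.percentile(q[:,1],[.5,99.5]).round(1))
q=Q[red]; print('max X of tile',np.percentile(q[:,0],99.7).round(1))
E
python3 look.py w12
```

```text
[627.  120.1 283.7] [ 1.7998e+02  1.0000e-01 -1.8800e+00] 14.7
-156 45 h [23.7 24.1 24.8] y [-27.4  27.4]
-150 257 h [23.4 24.1 24.6] y [-26.9  28. ]
-144 267 h [22.9 23.5 24. ] y [-27.5  27.8]
-138 273 h [22.2 22.9 23.5] y [-27.2  28.2]
-132 290 h [21.7 22.3 22.9] y [-27.   27.7]
-126 229 h [21.3 21.9 22.3] y [-26.7  27.9]
-114 178 h [26.8 27.3 27.9] y [-27.3  27.9]
-108 333 h [26.3 26.9 27.6] y [-27.7  27.7]
-102 346 h [25.7 26.4 27. ] y [-27.4  27.9]
-96 357 h [25.2 25.9 26.6] y [-27.1  27.8]
-90 380 h [24.6 25.2 25.9] y [-27.4  27.9]
-84 399 h [24.  24.6 25.4] y [-27.1  27.8]
-78 405 h [23.4 24.  24.8] y [-27.4  28.1]
-72 416 h [22.8 23.5 24.1] y [-27.2  27.8]
-66 453 h [22.2 22.9 23.6] y [-27.2  28.1]
-60 453 h [21.6 22.3 23. ] y [-27.1  27.7]
-54 487 h [21.1 21.7 22.4] y [-27.1  28. ]
-48 509 h [20.5 21.2 21.8] y [-27.  28.]
-42 525 h [20.  20.6 21.2] y [-26.6  28. ]
-36 570 h [19.3 20.  20.7] y [-27.2  28.4]
-30 582 h [18.7 19.5 20.1] y [-27.   28.1]
-24 611 h [18.1 18.8 19.5] y [-27.3  28.2]
-18 634 h [17.6 18.3 19. ] y [-26.7  28.2]
-12 629 h [17.  17.7 18.5] y [-27.1  28.3]
-6 719 h [16.4 17.1 17.9] y [-26.7  28.3]
0 1014 h [ 5.9 16.3 17.2] y [-26.5  28.2]
6 844 h [ 6.9 12.5 16. ] y [-26.1  27.1]
42 490 h [ 3.6  7.1 12.7] y [-17.2  25.8]
deck h off -0.06 y [-43.1  44.7]
max X of tile 42.7
```

View pics/w12.png

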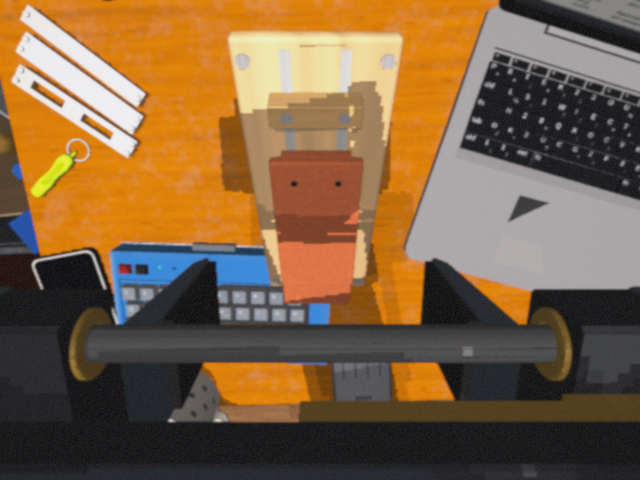

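Run:
```python
from h import *
Q=np.load('w12Q.npy'); im=cv2.imread('pics/w12.png')
for cc in (290,300,316,330,345):
    print(cc,[(v,*Q[v,cc,[0,2]].round(1)) for v in range(145,166,2)], [(v,*Q[v,cc,[0,2]].round(1)) for v in range(236,262,2) if 0])
q=Q[(abs(Q[...,1])<24)&(Q[...,0]<-100)&(Q[...,0]>-130)]
a,b=np.polyfit(*Q[(abs(Q[...,1])<24)&(Q[...,0]<-20)&(Q[...,0]>-105)&(Q[...,2]>15)][:,[0,2]].T,1); print('line',a,b)
k=abs(q[:,2]-(a*q[:,0]+b))<1.5; print('tail X',np.percentile(q[k][:,0],[.3,1,2]))
q=Q[(abs(Q[...,1])<20)&(Q[...,0]>-20)&(Q[...,0]<20)]; k=abs(q[:,2]-(a*q[:,0]+b))<1.2; print('head X',np.percentile(q[k][:,0],[98,99,99.7]))
```

```text
290 [(145, np.float64(4.3), np.float64(0.2)), (147, np.float64(3.3), np.float64(0.9)), (149, np.float64(1.3), np.float64(0.4)), (151, np.float64(2.6), np.float64(3.8)), (153, np.float64(2.9), np.float64(6.1)), (155, np.float64(4.3), np.float64(9.6)), (157, np.float64(4.3), np.float64(11.5)), (159, np.float64(2.4), np.float64(11.1)), (161, np.float64(3.7), np.float64(14.4)), (163, np.float64(2.6), np.float64(15.0)), (165, np.float64(2.2), np.float64(16.3))] []
300 [(145, np.float64(4.1), np.float64(-0.2)), (147, np.float64(2.3), np.float64(-0.4)), (149, np.float64(0.2), np.float64(-0.9)), (151, np.float64(2.5), np.float64(3.7)), (153, np.float64(3.3), np.float64(6.5)), (155, np.float64(3.7), np.float64(8.8)), (157, np.float64(3.1), np.float64(10.0)), (159, np.float64(4.7), np.float64(13.6)), (161, np.float64(3.8), np.float64(14.5)), (163, np.float64(2.6), np.float64(14.9)), (165, np.float64(2.0), np.float64(16.0))] []
316 [(145, np.float64(4.2), np.float64(-0.1)), (147, np.float64(2.5), np.float64(-0.2)), (149, np.float64(0.1), np.float64(-1.2)), (151, np.float64(2.6), np.float64(3.8)
[... 663 characters left out ...]
at64(14.9)), (163, np.float64(3.1), np.float64(15.3)), (165, np.float64(2.0), np.float64(16.0))] []
345 [(145, np.float64(5.3), np.float64(1.2)), (147, np.float64(3.6), np.float64(1.0)), (149, np.float64(1.6), np.float64(0.5)), (151, np.float64(3.4), np.float64(4.6)), (153, np.float64(2.3), np.float64(5.2)), (155, np.float64(3.2), np.float64(8.2)), (157, np.float64(3.3), np.float64(10.1)), (159, np.float64(3.4), np.float64(12.0)), (161, np.float64(4.4), np.float64(15.0)), (163, np.float64(3.4), np.float64(15.6)), (165, np.float64(2.2), np.float64(16.1))] []
line -0.09653986070291203 16.55620336586593
tail X [-114.81330959 -114.36272629 -114.15679692]
head X [3.97399247 4.30991015 4.52086064]
```

The long tile lies square in the wrist view, with its head edge at row about 155 and columns 270–362. Its measured head edge at X≈3.7 matches home at 3.4. Next is the short tile.

Request:
arm_command(
  motion=[
    {"offset": [-0.038, 0.045, 0], "spin": 0},
    {"offset": [-0.038, 0.045, 0], "spin": 0},
    {"offset": [-0.038, 0.045, 0], "spin": 0},
    {"offset": [-0.038, 0.045, 0], "spin": 0},
    {"offset": [-0.038, 0.045, 0], "spin": 0},
  ],
)

```text
time_s: 15.38
ee_pos: [428.1, -99.4, 283.1]
ee_rot: [-180.0, 0.2, -1.8]
force: [-0.1, -0.4, 0.7]
gripper_width: 91.1
gripper_force: 0.0
```

Request:
arm_command(
  motion=[
    {"offset": [-0.004, 0.053, 0.02], "spin": 0},
    {"offset": [-0.004, 0.053, 0.02], "spin": 0},
    {"offset": [-0.004, 0.053, 0.02], "spin": 0},
    {"offset": [-0.004, 0.053, 0.02], "spin": 0},
    {"offset": [-0.004, 0.052, 0.014], "spin": 0},
  ],
)

```text
time_s: 16.0
ee_pos: [400.2, -362.5, 188.0]
ee_rot: [-179.8, 0.2, -1.9]
force: [0.3, -0.4, 0.8]
gripper_width: 91.4
gripper_force: 0.0
```

Request:
arm_command(
  motion=[
    {"offset": [0, 0, 0], "spin": 0},
    {"offset": [0, 0, 0], "spin": 0},
  ],
)

```text
time_s: 16.25
ee_pos: [401.0, -360.7, 189.5]
ee_rot: [-179.9, 0.1, -1.9]
force: [0.2, 0.6, 0.8]
gripper_width: 90.9
gripper_force: 0.0
```

```bash
python3 tile.py short w13
```

```text
[ 401.  -360.7  189.5] [-1.7986e+02  1.1000e-01 -1.9100e+00] [-43.2  16.8  97.7   0.   65.7  48.7] 16.25
short_hook 0.88 322 146 [ 456.2 -363.5   13.5]
short_tail 0.7 328 245 [ 372.3 -366.     7.7]
short_tile 0.86 328 193 [ 418.  -367.2   10.6]
[ 288  136   75   76 4600] [ 431.6 -366.2] [61.5 57.6] 1.59 [ 9.8 12.8 15.4]
```

View pics/w13.png

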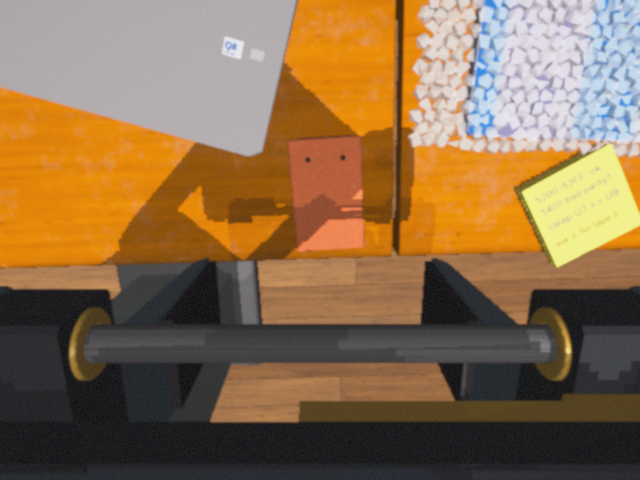

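The short tile lies at columns 289–363, rows 136–248, almost in line with the gripper. I'll grip it slightly towards the head and close to the fingertips.

Request:
arm_command(
  motion=[
    {"offset": [0.0201, 0.0051, 0.01], "spin": -0.061},
    {"offset": [0, 0, 0.05], "spin": 0},
    {"offset": [0, 0, 0.05], "spin": 0},
    {"offset": [0, 0, 0.045], "spin": 0},
    {"offset": [0, 0, 0.015], "spin": 0},
  ],
)

```text
time_s: 17.08
ee_pos: [420.7, -365.5, 18.8]
ee_rot: [-179.8, 0.2, 1.7]
force: [0.2, -0.2, -0.1]
gripper_width: 90.9
gripper_force: 0.0
```

Request:
arm_command(
  motion=[
    {"offset": [0, 0, 0], "spin": 0},
    {"offset": [0, 0, 0], "spin": 0},
    {"offset": [0, 0, 0], "spin": 0},
    {"offset": [0, 0, 0], "spin": 0},
  ],
  jaw=0.05,
  newtons=20,
)

```text
time_s: 17.58
ee_pos: [422.1, -367.9, 21.9]
ee_rot: [179.9, -0.1, 1.6]
force: [-1.1, 0.3, 4.4]
gripper_width: 57.3
gripper_force: 20.0
```

Request:
arm_command(
  motion=[
    {"offset": [0, 0, -0.02], "spin": 0},
    {"offset": [0, 0, -0.055], "spin": 0.061},
    {"offset": [0, 0, -0.06], "spin": 0},
    {"offset": [0, 0, -0.06], "spin": 0},
    {"offset": [0, 0, -0.06], "spin": 0},
  ],
)

```text
time_s: 18.2
ee_pos: [421.1, -367.1, 277.9]
ee_rot: [180.0, -0.0, -1.9]
force: [0.8, -0.3, -1.0]
gripper_width: 57.7
gripper_force: 20.0
```

Request:
arm_command(
  motion=[
    {"offset": [0, 0, -0.02], "spin": 0},
    {"offset": [0, 0, 0], "spin": 0},
    {"offset": [0, 0, 0], "spin": 0},
  ],
)

```text
time_s: 18.58
ee_pos: [420.8, -366.8, 294.0]
ee_rot: [-179.9, 0.1, -1.9]
force: [-0.1, 0.2, -1.0]
gripper_width: 57.8
gripper_force: 20.0
```

```bash
python3 held.py w14 95
```

```text
[ 420.84 -366.82  294.03] [-1.7989e+02  1.3000e-01 -1.8800e+00] 18.575 57.79379729823901 19.999633133411407 [-0.1  0.2 -1. ]
[[  251   201   139   123 15932]
 [  260   363   122    33  3684]]
normal [-0.071  0.    -0.997] head-up pitch 4.08 roll 0.03
head edge along 26.0 length seen 53.7 y [-28.6  28.2]
head [40.3 -0.1  7.4] hook(tool) [33.8 -0.1 14.9] tail [-53.9  -0.1  21.1]
rect [13.6 -0.2] [54.3 57.8] 0.08
```

Request:
arm_command(
  motion=[
    {"offset": [0.004, -0.053, 0], "spin": 0},
    {"offset": [0.004, -0.053, 0], "spin": 0},
    {"offset": [0.004, -0.053, 0], "spin": 0},
    {"offset": [0.004, -0.053, 0], "spin": 0},
    {"offset": [0.004, -0.053, 0], "spin": 0},
  ],
)

```text
time_s: 19.25
ee_pos: [449.6, -101.4, 294.1]
ee_rot: [-180.0, 0.2, -1.9]
force: [1.2, 1.1, -1.8]
gripper_width: 57.4
gripper_force: 20.0
```

Run:
```python
import numpy as np
P=np.load('side0.npy').reshape(-1,3)
for x in range(640,900,20):
    k=(P[:,0]>x)&(P[:,0]<x+20)&(P[:,1]>0)&(P[:,1]<240)&(P[:,2]>220); q=P[k]
    if len(q): print(x,len(q),np.percentile(q[:,1],[2,98]).round(),np.percentile(q[:,2],[2,98]).round())
```

```text
640 132 [ 5. 40.] [295. 337.]
660 4 [ 6. 33.] [323. 337.]
```

Request:
arm_command(
  motion=[
    {"offset": [0.037, -0.038, 0], "spin": 0},
    {"offset": [0.037, -0.038, 0], "spin": 0},
    {"offset": [0.037, -0.038, 0], "spin": 0},
    {"offset": [0.037, -0.038, 0], "spin": 0},
    {"offset": [0.037, -0.038, 0], "spin": 0},
  ],
)

```text
time_s: 19.88
ee_pos: [641.9, 81.9, 293.5]
ee_rot: [180.0, 0.2, -1.9]
force: [0.2, -0.2, 0.8]
gripper_width: 57.6
gripper_force: 20.0
```

Request:
arm_command(
  motion=[
    {"offset": [0.037, -0.038, 0.01], "spin": 0},
    {"offset": [0, 0, 0.02], "spin": 0},
    {"offset": [0, 0, 0], "spin": 0},
    {"offset": [0, 0, 0], "spin": 0},
  ],
)

```text
time_s: 20.38
ee_pos: [679.4, 117.0, 265.6]
ee_rot: [180.0, 0.0, -1.9]
force: [-0.2, 0.1, -0.4]
gripper_width: 58.0
gripper_force: 20.0
```

```bash
python3 held.py w15 95
```

```text
[679.38 116.97 265.59] [ 1.7999e+02  3.0000e-02 -1.9100e+00] 20.375 57.97994078489835 19.99962329864502 [-0.2  0.1 -0.4]
[[  251   202   140   122 15817]
 [  260   363   113    33  2515]
 [  367   363    15    33   256]]
normal [-0.073 -0.    -0.997] head-up pitch 4.17 roll -0.01
head edge along 25.7 length seen 53.7 y [-28.6  28.1]
head [40.3 -0.3  7.4] hook(tool) [33.8 -0.3 14.9] tail [-53.9  -0.3  21.3]
rect [13.5 -0.2] [54.4 57.9] 0.04
```

Request:
arm_command(
  motion=[
    {"offset": [0.0006, -0.0038, 0], "spin": 0},
    {"offset": [0, 0, 0.017], "spin": 0},
    {"offset": [0, 0, 0.016], "spin": 0},
    {"offset": [0, 0, 0.003], "spin": 0},
    {"offset": [0, 0, 0], "spin": 0},
  ],
)

```text
time_s: 21.05
ee_pos: [680.2, 121.1, 229.1]
ee_rot: [180.0, 0.0, -1.9]
force: [0.3, -0.9, -1.7]
gripper_width: 57.5
gripper_force: 20.0
```

Request:
arm_command(
  motion=[
    {"offset": [0.0003, 0, 0.003], "spin": 0},
    {"offset": [0.0003, 0, 0.003], "spin": 0},
    {"offset": [0.0003, 0, 0.003], "spin": 0},
    {"offset": [0, 0, 0], "spin": 0},
  ],
)

```text
time_s: 21.55
ee_pos: [681.3, 121.2, 222.7]
ee_rot: [-180.0, -0.1, -1.9]
force: [-2.8, -0.8, 5.1]
gripper_width: 57.6
gripper_force: 20.0
```

```bash
python3 held.py w16 95
```

```text
[681.27 121.24 222.73] [-1.7997e+02 -1.2000e-01 -1.8800e+00] 21.55 57.573995406730205 20.0006765127182 [-2.8 -0.8  5.1]
[[  249   203   143   121 15856]
 [  261   363   120    28  2931]]
normal [-0.149 -0.002 -0.989] head-up pitch 8.57 roll -0.12
head edge along 26.1 length seen 53.9 y [-28.6  28.2]
head [39.7  0.   3.9] hook(tool) [33.9  0.1 11.9] tail [-53.2   0.1  25. ]
rect [13.3 -0.2] [54.4 57.9] 0.17
```

Request:
arm_command(
  motion=[
    {"offset": [0, 0, 0.003], "spin": 0},
    {"offset": [0, 0, 0.003], "spin": 0},
    {"offset": [0, 0, 0.002], "spin": 0},
    {"offset": [0, 0, 0], "spin": 0},
  ],
)

```text
time_s: 22.1
ee_pos: [682.1, 121.2, 215.0]
ee_rot: [-180.0, -0.3, -1.9]
force: [-0.5, 0.6, 5.1]
gripper_width: 57.3
gripper_force: 20.0
```

```bash
python3 held.py w17 95
```

```text
[682.15 121.21 214.99] [-179.96   -0.26   -1.88] 22.1 57.3165233685806 20.002124905586243 [-0.5  0.6  5.1]
[[  245   208   151   116 15330]
 [  267   363    85     3   255]]
normal [-0.397 -0.004 -0.918] head-up pitch 23.39 roll -0.22
head edge along 30.8 length seen 57.9 y [-28.5  28. ]
head [36.7 -0.1 -6.2] hook(tool) [33.1 -0.1  3. ] tail [-47.7  -0.1  38. ]
rect [10.8 -0.2] [57.6 54.4] 89.93
```

Request:
arm_command(
  motion=[
    {"offset": [-0.0005, 0, 0.0015], "spin": 0},
    {"offset": [-0.0005, 0, 0.0015], "spin": 0},
    {"offset": [-0.0005, 0, 0.001], "spin": 0},
    {"offset": [0, 0, 0], "spin": 0},
  ],
)

```text
time_s: 22.65
ee_pos: [681.2, 121.3, 211.5]
ee_rot: [-179.9, -0.4, -1.9]
force: [0.1, 0.1, 5.5]
gripper_width: 58.0
gripper_force: 20.0
```

```bash
python3 held.py w18 95
```

```text
[681.2  121.33 211.47] [-179.95   -0.35   -1.88] 22.65 58.01305478792932 20.00284105539322 [0.1 0.1 5.5]
[[  244   212   154   112 14873]
 [  274   363    96     6   501]]
normal [-0.486 -0.004 -0.874] head-up pitch 29.1 roll -0.21
head edge along 32.5 length seen 61.5 y [-28.5  28. ]
head [35.3 -0.1 -9.4] hook(tool) [32.6 -0.1  0.1] tail [-44.3  -0.1  42.9]
rect [ 9.2 -0.2] [57.8 55.1] 89.83
```

Request:
arm_command(
  motion=[
    {"offset": [-0.0005, 0, 0.0012], "spin": 0},
    {"offset": [-0.001, 0, 0.0008], "spin": 0},
    {"offset": [-0.001, 0, 0.0006], "spin": 0},
    {"offset": [0, 0, 0], "spin": 0},
  ],
)

```text
time_s: 23.2
ee_pos: [679.2, 121.5, 210.2]
ee_rot: [-179.9, -0.5, -1.9]
force: [-0.3, -0.6, 10.9]
gripper_width: 57.7
gripper_force: 20.0
```

Request:
arm_command(
  motion=[
    {"offset": [-0.001, 0, 0.0005], "spin": 0},
    {"offset": [-0.001, 0, 0.0005], "spin": 0},
    {"offset": [0, 0, 0], "spin": 0},
  ],
)

```text
time_s: 23.58
ee_pos: [677.9, 121.6, 209.4]
ee_rot: [-179.9, -0.6, -1.9]
force: [1.3, 0.1, 9.8]
gripper_width: 57.6
gripper_force: 20.0
```

```bash
python3 held.py w19 95
```

```text
[677.94 121.58 209.41] [-179.91   -0.59   -1.88] 23.575 57.60953918170281 20.003951489925385 [1.3 0.1 9.8]
[[  244   212   154   112 14907]
 [  274   363    96     8   629]]
normal [-0.482 -0.003 -0.876] head-up pitch 28.83 roll -0.17
head edge along 32.6 length seen 61.1 y [-28.4  28. ]
head [35.5 -0.2 -9.3] hook(tool) [32.7 -0.2  0.2] tail [-44.4  -0.2  42.6]
rect [ 9.3 -0.2] [57.8 55. ] 89.93
```

Request:
arm_command(
  motion=[
    {"offset": [-0.001, 0, 0.0003], "spin": 0},
    {"offset": [-0.001, 0, 0.0003], "spin": 0},
    {"offset": [-0.001, 0, 0.0003], "spin": 0},
    {"offset": [0, 0, 0], "spin": 0},
  ],
)

```text
time_s: 24.12
ee_pos: [677.8, 121.5, 209.3]
ee_rot: [-179.9, -1.0, -1.9]
force: [5.9, -0.2, 9.8]
gripper_width: 57.8
gripper_force: 20.0
```

Request:
arm_command(
  motion=[
    {"offset": [-0.001, 0, 0.0005], "spin": 0},
    {"offset": [-0.001, 0, 0.0005], "spin": 0},
    {"offset": [0, 0, 0], "spin": 0},
  ],
)

```text
time_s: 24.5
ee_pos: [677.7, 121.6, 209.3]
ee_rot: [-179.9, -1.3, -1.9]
force: [10.6, 0.6, 11.3]
gripper_width: 57.4
gripper_force: 20.0
```

```bash
python3 held.py w20 95
python3 - <<'E'
from h import *
D=np.load('deck.npz')
for c in ['side']:
    m,Rm,e=cam(c); im,d=env.grab_frame(c); cv2.imwrite(f'pics/{c}3.png',im); P=cloud(m,Rm,e,d)
    Q=np.dstack([(P-D['A'])@D['X'],(P-D['A'])@D['Y'],(P-D['A'])@D['N']])
    b,g,r=[im[...,i].astype(int) for i in range(3)]
    red=(r-g>45)&(abs(g-b)<60)&(abs(Q[...,1])<45)&(Q[...,2]>3)&(Q[...,2]<45)&(d>0)
    for x in range(-135,65,5):
        k=red&(Q[...,0]>=x)&(Q[...,0]<x+5)
        if k.sum()>3: print(x+2.5,k.sum(),np.percentile(Q[k][:,2],[25,50,75]).round(1),np.median(Q[k][:,1]).round(1))
E
```

```text
[677.66 121.59 209.27] [-179.87   -1.31   -1.89] 24.5 57.373170870755565 20.000782012939453 [10.6  0.6 11.3]
[[  244   211   154   113 15043]
 [  273   363    98    11   936]]
normal [-0.472 -0.004 -0.881] head-up pitch 28.18 roll -0.23
head edge along 32.7 length seen 60.9 y [-28.5  27.9]
head [35.7 -0.3 -9. ] hook(tool) [32.8 -0.2  0.5] tail [-44.7  -0.2  42. ]
rect [ 9.8 -0.2] [57.7 55.5] 89.89
-132.5 30 [21.7 23.1 24.1] 5.8
-127.5 31 [21.6 22.1 23.1] 7.5
-122.5 31 [21.3 22.4 23.2] 3.7
-117.5 27 [21.  22.5 23.8] 11.7
-112.5 38 [26.  27.6 28.6] 9.9
-107.5 36 [26.1 27.2 28. ] 6.4
-102.5 34 [25.  27.7 28.3] 9.8
-97.5 35 [24.6 25.6 27.6] 11.2
-92.5 34 [25.  26.2 26.8] 10.6
-87.5 36 [24.5 25.4 26.2] 7.9
-82.5 37 [23.7 25.  26. ] 7.5
-77.5 37 [22.3 24.  25. ] 9.5
-72.5 30 [23.3 24.2 25.4] 9.7
-67.5 29 [23.  24.1 24.8] 6.0
-62.5 33 [22.4 23.4 24.3] 2.6
-57.5 31 [21.7 23.2 24.4] 5.1
-52.5 31 [21.7 22.8 23.8] 7.6
-47.5 26 [20.5 21.7 24.7] 5.6
-42.5 34 [26.4 28.2 28.8] 10.0
-37.5 33 [25.9 27.7 28.6] 14.4
-32.5 37 [26.1 27.6 28.5] 9.4
-27.5 35 [25.5 27.2 28.3] 11.2
-22.5 38 [25.7 27.  28.5] 12.1
-17.5 30 [23.6 26.1 27.8] 11.1
-12.5 37 [25.2 26.1 26.9] 10.5
-7.5 34 [23.7 25.6 26.8] 7.8
-2.5 26 [22.4 24.5 26. ] 0.2
2.5 20 [23.5 24.6 25.6] -4.3
7.5 16 [23.9 24.6 25.6] -12.6
12.5 8 [24.7 25.8 26.2] -15.8
17.5 6 [23.8 25.2 26.1] -16.9
42.5 9 [19.  21.  22.3] 29.0
47.5 7 [18.9 21.9 22.9] 26.0
```

Request:
arm_command(
  motion=[
    {"offset": [0.001, 0.0007, -0.0009], "spin": 0},
    {"offset": [0.001, 0.0007, -0.0009], "spin": 0},
    {"offset": [0.0005, 0.0007, -0.0009], "spin": 0},
    {"offset": [0, 0.0005, 0], "spin": 0},
    {"offset": [0, 0, 0], "spin": 0},
  ],
)

```text
time_s: 25.22
ee_pos: [677.7, 121.2, 209.5]
ee_rot: [-179.7, -0.9, -1.8]
force: [8.0, 5.9, 4.8]
gripper_width: 57.2
gripper_force: 20.0
```

Request:
arm_command(
  motion=[
    {"offset": [0.0005, -0.001, 0], "spin": 0},
    {"offset": [0, 0, 0], "spin": 0},
  ],
)

```text
time_s: 25.48
ee_pos: [677.7, 121.3, 209.5]
ee_rot: [-179.8, -0.8, -1.9]
force: [6.7, 2.9, 4.9]
gripper_width: 57.5
gripper_force: 20.0
```

Request:
arm_command(
  motion=[
    {"offset": [0, 0, 0], "spin": 0},
    {"offset": [0, 0, 0], "spin": 0},
    {"offset": [0, 0, -0.002], "spin": 0},
  ],
  jaw=0.075,
)

```text
time_s: 25.85
ee_pos: [672.6, 119.7, 207.2]
ee_rot: [180.0, 0.1, -1.9]
force: [0.6, 0.2, 0.4]
gripper_width: 75.1
gripper_force: 0.0
```

Request:
arm_command(
  motion=[
    {"offset": [0, 0, -0.03], "spin": 0},
    {"offset": [0, 0, -0.04], "spin": 0},
    {"offset": [-0.025, 0, -0.03], "spin": 0},
    {"offset": [-0.025, 0, 0], "spin": 0},
    {"offset": [0, 0, 0], "spin": 0},
  ],
  jaw=0.091,
)

```text
time_s: 26.48
ee_pos: [622.0, 121.5, 308.9]
ee_rot: [-180.0, -0.0, -1.9]
force: [0.8, 0.7, -0.6]
gripper_width: 91.2
gripper_force: 0.0
```

```bash
python3 look.py w21
python3 - <<'E'
from h import *
Q=np.load('w21Q.npy')
def line(lo,hi,hm):
    q=Q[(abs(Q[...,1])<24)&(Q[...,0]>lo)&(Q[...,0]<hi)&(Q[...,2]>hm)&(Q[...,2]<35)]; return np.polyfit(q[:,0],q[:,2],1)
a,b=line(-35,35,20); print('short',a,b,np.degrees(np.arctan(a)))
q=Q[(abs(Q[...,1])<20)&(Q[...,0]>20)&(Q[...,0]<65)]; k=abs(q[:,2]-(a*q[:,0]+b))<1.2; print('head X',np.percentile(q[k][:,0],[98,99,99.7]),'expect',42.3+7+.5)
k=(q[:,2]>10)&(q[:,2]<20)&(q[:,0]>40); print('head face X',np.percentile(q[k][:,0],[10,50,90]))
a2,b2=line(-108,-55,15); print('long',a2,b2)
E
```

```text
[622.  121.5 308.9] [-1.7999e+02 -4.0000e-02 -1.8600e+00] 26.475
-156 70 h [23.8 24.3 24.7] y [-26.6  27.2]
-150 229 h [23.4 24.  24.7] y [-27.4  28.2]
-144 256 h [22.8 23.4 24.1] y [-26.9  28. ]
-138 255 h [22.2 22.8 23.6] y [-27.4  27.7]
-132 254 h [21.4 22.2 22.9] y [-27.2  28.3]
-126 254 h [21.2 21.8 22.4] y [-27.   27.9]
-114 161 h [26.8 27.2 27.9] y [-27.6  27.6]
-108 310 h [26.3 27.  27.6] y [-27.3  27.5]
-102 316 h [25.6 26.4 27. ] y [-27.1  28. ]
-96 325 h [25.1 25.8 26.5] y [-27.4  27.6]
-90 335 h [24.5 25.2 25.8] y [-27.5  28.1]
-84 355 h [23.9 24.6 25.3] y [-26.9  27.8]
-78 367 h [23.3 24.  24.7] y [-27.4  28.2]
-72 387 h [22.7 23.4 24.2] y [-27.   27.9]
-66 396 h [22.1 22.9 23.6] y [-27.4  28.2]
-60 416 h [21.6 22.3 22.9] y [-27.  28.]
-54 432 h [21.1 21.7 22.4] y [-26.9  28.3]
-48 31 h [21.5 21.8 22.3] y [-26.6  23.1]
-42 344 h [26.9 27.5 28.2] y [-26.8  28.6]
-36 485 h [26.5 27.2 27.9] y [-26.8  28.4]
-30 506 h [26.2 26.8 27.5] y [-26.8  28.3]
-24 522 h [25.7 26.4 27.1] y [-26.5  28.3]
-18 554 h [25.3 26.  26.7] y [-26.7  28.6]
-12 589 h [24.9 25.5 26.2] y [-26.5  28.2]
-6 603 h [24.4 25.1 25.8] y [-26.6  28.7]
0 645 h [24.  24.7 25.5] y [-26.6  28.4]
6 667 h [23.6 24.3 25.1] y [-26.6  28.6]
12 714 h [23.1 23.9 24.7] y [-26.5  28.6]
18 755 h [22.8 23.5 24.2] y [-26.8  28.5]
24 794 h [22.3 23.1 23.8] y [-26.1  28.7]
30 796 h [21.9 22.7 23.4] y [-26.5  28.6]
36 843 h [21.5 22.3 23. ] y [-26.5  28.7]
42 937 h [21.  21.8 22.6] y [-26.3  28.7]
48 1805 h [10.9 20.1 22. ] y [-25.9  28.2]
deck h off -0.12 y [-43.3  44.8]
max X of tile 50.4
short -0.06899272199968934 24.759515089808946 -3.9467375654282386
head X [49.96310738 50.30108885 50.55597407] expect 49.8
head face X [49.08741066 49.59885488 50.06713745]
long -0.0973758094714775 16.442922571955293
```

View pics/w21.png

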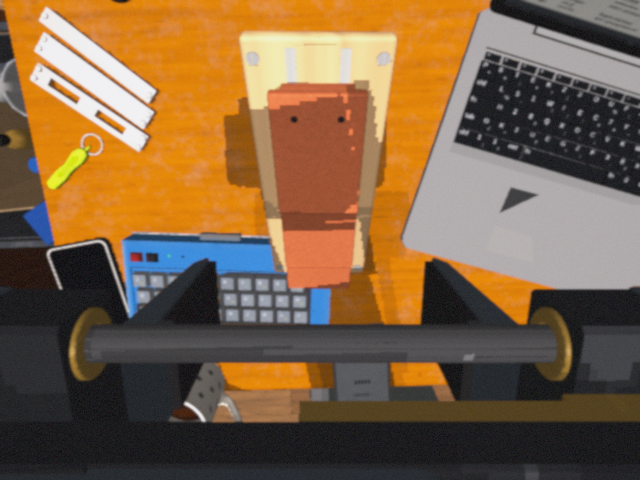

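The picture shows both tiles hooked, square and lapped. The short tile's head edge is at row about 85, columns 267–367. Its head edge at X≈50 matches home at 49.8, and the long tile hasn't moved.

```bash
python3 -c "
from workcell import env
print(env.job_done())"
```

```text
the job is handed in; nothing more can be done
None
```

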